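# Pot away under the white stand

### The arm

A 6-joint arm with a two-finger parallel gripper is mounted at the origin on a cart in front of the work surface, level with it; the furniture and walls round the work are solid. World frame = base frame: x ahead of the robot, y to its left, z up, the work surface at z = 0. Lengths are in m, angles in rad, forces in N, time in s.
With the tool pointing down it reaches from about 0.35 to 0.775 m from the base axis. Payload 5.5 kg.
Tool frame: the origin (TCP) lies midway between the tips of the shut fingers; the grasp point (between the pads) lies 19 mm behind it; z points along the fingers, y is the line along which they close (so a half turn about z gives the same grasp; the last joint's range is limited). The gripper opens to 85 mm and grips with 20 to 120 N. Pads are 22 mm wide; open, the fingers measure 114 mm over their backs; the gripper's body (76 mm by 85 mm) begins 54 mm behind the grasp point. The pads swing forward as they close: fully open they stand 13 mm farther back than shut.
Start: joints at [-1.292, 0.313, 0.046, 1.304, 0, 1.431], TCP at [0.234, -0.525, 0.231] pointing down, gripper open.
Joint ranges: [-2.76, 2.76], [-0.86, 1.69], [-1.03, 1.26], [-2.2, 2.34], [-1.47, 1.5], [-3.14, 3.14]. Speed limits (rad/s): [2.57, 2.57, 3.14, 3.14, 3.14, 3.14].

### API

Orientations are given as a unit quaternion [w, x, y, z].
In Python, from workcell import env gives the robot as it stands.
- The arm moves only by the tool move_arm, never from a script. Its argument "targets" is a list of rows, each a list of 3 entries, a list of its own where there are three numbers: the shift along the tool's x, y, z in mm, then the turn, a rotation vector about the tool's x, y, z in units of 10 degrees (1.0 is 10 degrees), then the closure, from -1 (fully open) to 1 (shut). In form: [[[dx, dy, dz], [ax, ay, az], gripper], ...]. A call has 1 to 5 rows; each row is the pose to reach, as a shift and turn from the pose commanded when the call began, along the tool's axes at that moment; what a row does not reach only later rows make up. A row lasts 1/8 s, in which the tool goes at most 62.5 mm and 10.7 degrees, less where a joint would pass 70% of its speed; a pose out of reach is approached as far as the arm can. A call with a gripper value outside its range is refused whole. The fingers move at their own pace and stop on an object; "squeeze" is the grip in N (left out, the last holds). Time passes only in rows, so rows that repeat a pose let the fingers close. It gives the time, the measured TCP pose, the force, the opening and the grip force at its end, in the units of the state.
- env.get_state(): the state, without advancing time (a new reading comes with each control period).
- env.read_camera(name): name is "side" or "top"; returns a dict with "pixels" (480x640x3 uint8, red, green, blue), "fovy" (degrees; the focal length in pixels is half the picture's height over the tangent of half this angle, whatever the lens; pixels are square), "cx", "cy" (the principal point, pixels), "extrinsics" (4x4, takes a point from world to camera coordinates). Camera axes: x right, y up, looking along -z (the intrinsics and any distortion apply to the point x, -y, -z); pixel columns grow to the right and rows downward; lengths in m; the calibration is good to about 2 mm. A picture is of the moment at which its call begins. There is no depth.
- env.hand_in(): hands the job in; it is judged then, once.
Trained networks look in a picture, given as the dict that the camera call returned (one of the last four; its "shot" number tells which), for a name from the list of things; names that differ only in an ending like _2 or _b are one class to them, and where a whole thing is asked for, a point or a joint stands for the part that bears it (a point fixed in the world has none). Each returns a list of dicts, best first, with "confidence" (0 to 1); they miss things now and then, are a little off and sometimes report something else, mostly with a low value. They report only what shows in the picture. A call takes as long as a camera call. They do not tell look-alikes from the thing itself.
- env.spot_in(thing, picture): "centre" ([x, y, z] in m, in world coordinates, good to about 4 mm: the middle of the surface that is visible of it).
- env.regions_of(thing, picture): "mask" (480x640 bool, what is visible of it).
- env.landmark_of(thing, picture): "centre" ([x, y, z] in m, in world coordinates, good to about 4 mm: a listed point, or the origin of a listed thing).
The state is a dict: "clock": time; "joint_pos": joint angles; "qvel": joint speeds; "tau": joint torques, N m; "tcp_pos": TCP position; "orientation": TCP orientation; "wrist_force": force on the tool from outside, world axes, zero at the start; "ft_torque": the same for the moment, N m; "finger_gap": finger opening in m; "grip_force": force on a finger pad.
Only numpy, scipy, OpenCV 4.12 (cv2) and the standard library are available. Lean on these libraries where they do the work, as an engineer would, in place of code of your own. Each camera call takes 0.05 s, during which the arm holds its last target. There are 200 camera calls.

### The job

Put the low round pot with the flat cream lid away under the small white stand: slide it upright into the space between the stand's legs, beneath the top, until no more than a finger's width (2 cm) of it sticks out in front. Leave the kitchen timer and the garlic bulb where they are.

Things in the scene. Friction and masses are not known exactly. Their poses are not given: they have to be found in the camera images.
- pot: Low round pot, red and cream bands with a flat cream lid, 63 mm across and 34 mm high, about 0.05 to 0.1 kg, loose on the worktop. Origin at the centre of its underside, z up. It can be gripped across its diameter from above, or pushed along the worktop.
- white_stand_mouth (a point): Open front of the fixed white stand: point on the worktop under the middle of its front edge; x points into it, y left, z up. In mm: stand 130 deep, 124 wide, 62 high; gap below: 100 wide, 50 high, back rail 120 behind the front edge. Top bare. A like stand of dark wood, star cutter under it, spice jars on it (to 170 high), is fixed 170 to 310 to its left or right, centre to centre: not used.
- timer: Kitchen timer, red foot and cream top with a knob, 62 mm across, 61 mm high, loose. Origin at the centre of its underside. To be left alone.
- garlic: Garlic bulb, off-white, about 60 mm across and 58 mm high, loose. Origin at the centre of its underside. To be left alone.
Things that resemble listed ones, but are neither listed nor needed, are in the scene too. Leave any black look-alike of the pot alone.

How it is judged:
At the end, for the whole second after the job is handed in: The pot stands upright (within 10 degrees) and at rest on the worktop between the white stand's legs, its middle at least 10 mm behind the front edge of the stand's top, so that no more than about 20 mm of it sticks out (x of pot in the frame of white_stand_mouth between 0.01 and 0.1 m and y of pot in the frame of white_stand_mouth between -0.03 and 0.03 m and height (world z) of pot between -0.01 and 0.01 m and angle between pot's own z axis and vertical below 0.17 rad and linear speed of pot below 0.02 m/s); the robot touches nothing.
It fails at once if the timer is moved more than 30 mm (distance of timer from where it was at the start of the episode above 0.03 m).
It fails at once if the garlic is moved more than 30 mm (distance of garlic from where it was at the start of the episode above 0.03 m).
It also fails if it takes over 51 s, if anything falls off the work surface, if the arm or the gripper's body presses on something with over 40 N, if the wrist force passes 120 N, or if a joint passes its speed limit or range.

## Working session

There is one attempt and no reset: what is moved stays moved. The work goes in short steps, Python scripts to look and compute and a tool call to move; the robot and the scene stay as the last step left them, time stands still between calls to the robot, and variables do not carry over. Pictures are saved under pics/ and viewed, at most 10 in all, crops included, and the job is handed in when it is done.

Besides the shell and the picture viewer there is one more tool, called after "Call:" as name(argument=value, ...), one argument or row to a line, values as JSON. move_arm: Moves the arm, as the interface text tells. Its arguments: {"type":"object","properties":{"targets":{"type":"array","items":{"type":"array"}},"squeeze":{"type":"number"}},"required":["targets"]}

```bash
mkdir -p pics; python3 - <<'E'
from workcell import env
import cv2,numpy as np
for c in("top","side"):
    p=env.read_camera(c); cv2.imwrite(f"pics/{c}0.png",p["pixels"][...,::-1])
    print(c,p["fovy"],p["cx"],p["cy"],[k for k in p],np.round(p["extrinsics"],3).tolist())
    for t in("pot","white_stand_mouth","timer","garlic"):
        for d in env.landmark_of(t,p)[:4]: print(t,np.round(d["centre"],3),round(d["confidence"],2))
s=env.get_state(); print(s)
E
```

```text
top 45.52908567553593 327.50022382907514 243.9656943509139 ['pixels', 'fovy', 'cx', 'cy', 'extrinsics', 'shot'] [[0.012, -1.0, 0.013, -0.127], [0.998, 0.013, 0.065, -0.521], [-0.065, 0.012, 0.998, -1.512], [0.0, 0.0, 0.0, 1.0]]
pot [ 0.525 -0.524 -0.001] 0.94
pot [ 0.434 -0.36   0.001] 0.92
pot [ 0.538 -0.292  0.006] 0.88
pot [ 0.453 -0.466 -0.004] 0.71
timer [ 0.482 -0.079  0.001] 0.79
garlic [ 0.434 -0.22  -0.001] 0.69
side 49.39545244398085 319.9910780126998 226.82300896113202 ['pixels', 'fovy', 'cx', 'cy', 'extrinsics', 'shot'] [[-0.87, -0.493, 0.01, 0.391], [0.189, -0.313, 0.931, -0.182], [-0.456, 0.812, 0.365, -0.902], [0.0, 0.0, 0.0, 1.0]]
pot [ 0.536 -0.285  0.   ] 0.84
pot [ 0.519 -0.527  0.005] 0.7
pot [ 0.435 -0.357  0.002] 0.62
pot [ 0.45  -0.468  0.   ] 0.62
white_stand_mouth [ 0.48  -0.076 -0.005] 0.19
timer [ 0.482 -0.077 -0.004] 0.67
garlic [ 0.427 -0.217  0.004] 0.66
{'clock': 0.5, 'joint_pos': array([-1.29158923e+00,  3.13244749e-01,  4.60313343e-02,  1.30360373e+00,
       -5.91550481e-07,  1.43118004e+00]), 'qvel': array([-0.00109531, -0.00052911, -0.00051943, -0.00074141, -0.00058108,
        0.00030451]), 'tau': array([-1.20072847e-03, -4.79996395e+01,  2.98536783e+01,  2.01092334e-03,
       -1.13966564e-04,  4.08963530e-06]), 'tcp_pos': array([ 0.23382832, -0.52531464,  0.23126957]), 'orientation': array([-1.03612477e-05,  9.78153384e-01,  2.07884480e-01, -1.02084121e-06]), 'wrist_force': array([0.15435172, 0.37155313, 0.15572429]), 'ft_torque': array([-0.03125665, -0.0325654 , -0.04882852]), 'grip_force': 0.0, 'finger_gap': 0.085162358073587}
```

View pics/top0.png

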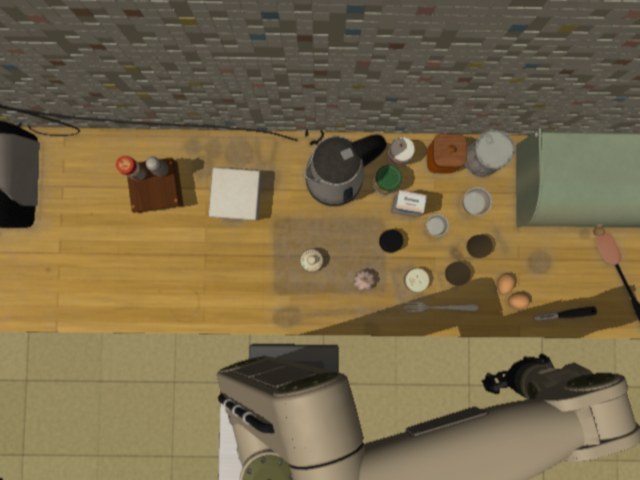

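View pics/side0.png

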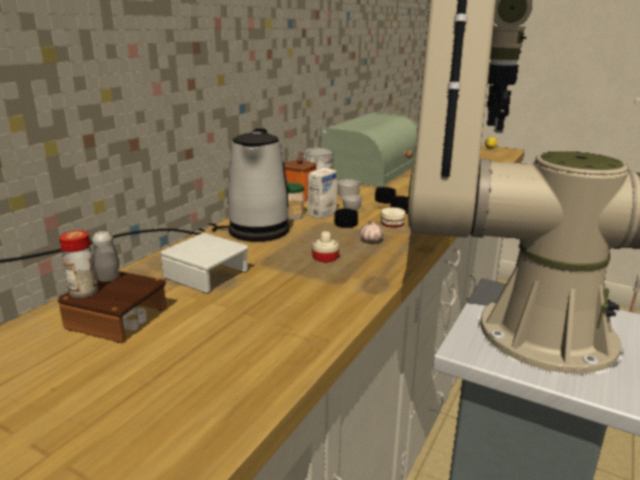

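Four pot-like discs in the top picture: (417,280) cream lid and, in the side view at (393,216), red and cream bands; (391,240), (457,272) and (480,245) are all black. The pot is (417,280). The white stand is at (235,194) and the dark one at (154,186). Next I'll measure the stand's top corners and crop both.

```bash
cat > h.py <<'E'
import numpy as np,cv2
def ray(p,u,v,z):
    f=240/np.tan(np.radians(p["fovy"]/2)); E=np.array(p["extrinsics"]); R,t=E[:3,:3],E[:3,3]
    d=R.T@np.array([(u-p["cx"])/f,-(v-p["cy"])/f,-1]); o=-R.T@t
    return o+d*(z-o[2])/d[2]
def proj(p,X):
    f=240/np.tan(np.radians(p["fovy"]/2)); E=np.array(p["extrinsics"]); c=E[:3,:3]@X+E[:3,3]
    return p["cx"]+f*c[0]/-c[2], p["cy"]-f*c[1]/-c[2]
E
python3 - <<'E'
from workcell import env
import cv2,numpy as np
from h import *
p=env.read_camera("top"); im=p["pixels"]
hsv=cv2.cvtColor(im,cv2.COLOR_RGB2HSV)
m=((hsv[...,1]<45)&(hsv[...,2]>150)).astype(np.uint8)
n,l,st,c=cv2.connectedComponentsWithStats(m); k=l[194,235]
q=cv2.findContours((l==k).astype(np.uint8),0,1)[0][0]
r=cv2.minAreaRect(q); b=cv2.boxPoints(r); print(st[k],r)
for x in b: print(x,ray(p,*x,.062).round(3))
s=env.read_camera("side"); si=s["pixels"]
A=cv2.resize(im[160:230,100:290],None,fx=4,fy=4,interpolation=2)[:280,:760]
B=cv2.resize(si[225:345,55:255],None,fx=3,fy=3,interpolation=2)[:300]
C=cv2.resize(si[195:245,300:420],None,fx=3,fy=3,interpolation=2)
D=cv2.resize(im[255:305,390:440],None,fx=3,fy=3,interpolation=2)
W=np.zeros((600,800,3),np.uint8); W[:280,:760]=A; W[285:585,:600]=B
cv2.imwrite("pics/crop.png",W[...,::-1])
W=np.zeros((150,520,3),np.uint8); W[:,:360]=C; W[:,370:]=D; cv2.imwrite("pics/pot.png",cv2.resize(W,None,fx=1.5,fy=1.5)[...,::-1])
E
```

```text
[ 209  169   50   50 2210] ((233.59706115722656, 193.23822021484375), (46.32468795776367, 48.088706970214844), 4.398705005645752)
[208.65883 215.43527] [0.59  0.19  0.062]
[212.34706 167.48822] [0.716 0.184 0.062]
[258.53528 171.04117] [0.709 0.063 0.062]
[254.84706 218.98822] [0.583 0.07  0.062]
```

View pics/crop.png

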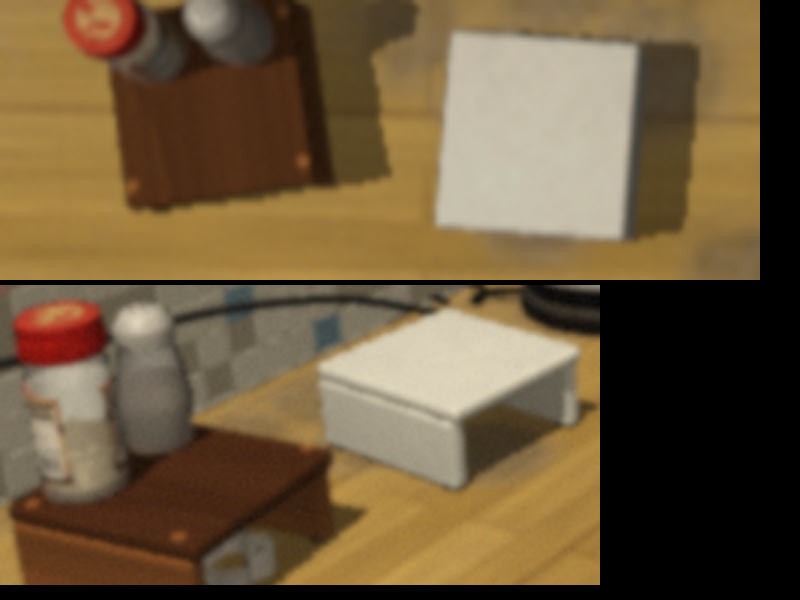

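View pics/pot.png

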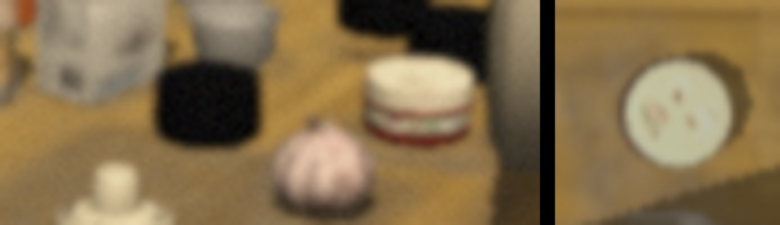

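The crop confirms the pot: red and cream bands with a flat cream lid, at (417,280) in the top view. The white stand opens towards the robot. Its mouth is at about (0.585, 0.129), with a yaw of about -3.5°. I'm moving over the pot and turning the wrist towards the flipped grasp, because of joint 6's range.

Call:
move_arm(
  targets=[
    [[50,-14,0],[0,0,-1],-1],
    [[100,-28,0],[0,0,-2],-1],
    [[150,-42,0],[0,0,-3],-1],
    [[200,-56,0],[0,0,-4],-1],
    [[250,-69,0],[0,0,-5],-1],
  ],
)

```text
clock: 1.23
tcp_pos: [0.4353, -0.3595, 0.2315]
orientation: [0.0, 0.797, 0.604, -0.0]
wrist_force: [0.5, 0.1, -0.6]
finger_gap: 0.0853
grip_force: 0.0
```

Call:
move_arm(
  targets=[
    [[0,0,0],[0,0,-1],-1],
    [[0,0,0],[0,0,-2],-1],
    [[0,0,0],[0,0,-3],-1],
    [[0,0,0],[0,0,-4],-1],
    [[0,0,0],[0,0,-5],-1],
  ],
)

```text
clock: 1.85
tcp_pos: [0.4342, -0.3607, 0.2314]
orientation: [0.0, 0.467, 0.884, -0.0]
wrist_force: [0.2, 1.4, -0.5]
finger_gap: 0.0853
grip_force: 0.0
```

Call:
move_arm(
  targets=[
    [[0,0,0],[0,0,-1],-1],
    [[0,0,0],[0,0,-2],-1],
    [[0,0,0],[0,0,-3],-1],
    [[0,0,0],[0,0,-4],-1],
    [[0,0,0],[0,0,-5.2],-1],
  ],
)

```text
clock: 2.48
tcp_pos: [0.4342, -0.3607, 0.2314]
orientation: [0.0, 0.043, 0.999, -0.0]
wrist_force: [0.5, -1.0, 0.1]
finger_gap: 0.0854
grip_force: 0.0
```

```bash
cat > st.py <<'E'
from workcell import env
import numpy as np
from scipy.spatial.transform import Rotation as R
def st():
    s=env.get_state(); r=R.from_quat(s["orientation"],scalar_first=True).as_matrix()
    print(s["clock"],s["tcp_pos"].round(4),"yaw",np.degrees(np.arctan2(r[1,0],r[0,0])).round(1),"z",r[:,2].round(3),s["joint_pos"].round(2),s["wrist_force"].round(1),s["finger_gap"],s["grip_force"])
    return s,r
def to(g):
    s,r=st(); print("tool shift mm",((np.array(g)-s["tcp_pos"])@r*1000).round(1))
if __name__=="__main__":
    import sys; to([float(a) for a in sys.argv[1:4]])
E
python3 - <<'E'
from workcell import env
from st import to
from h import ray
import numpy as np,cv2
p=env.read_camera("top");s=env.read_camera("side")
for q in(p,s):
    for d in env.landmark_of("pot",q)[:5]: print(np.round(d["centre"],4),round(d["confidence"],2))
to([.434,-.36,.01])
E
```

```text
[ 0.5354 -0.296   0.0051] 0.84
[ 0.437  -0.3573  0.0035] 0.63
[ 5.216e-01 -5.206e-01  1.000e-04] 0.54
[ 5.382e-01 -2.835e-01 -2.000e-04] 0.79
[ 0.5199 -0.5245  0.0054] 0.66
[ 0.4521 -0.4684 -0.    ] 0.58
[ 0.4305 -0.3584  0.0025] 0.57
[ 0.4255 -0.2194  0.0052] 0.16
2.675 [ 0.4342 -0.3607  0.2313] yaw 174.5 z [ 0. -0. -1.] [-0.84  0.29  0.02  1.3  -0.   -0.74] [ 0.6 -0.1  0.5] 0.08524836700297622 0.0
tool shift mm [  0.3   0.7 221.3]
```

Call:
move_arm(
  targets=[
    [[0,2,60],[0,0,-0.2],-1],
    [[0,2,120],[0,0,-0.2],-1],
    [[0,2,170],[0,0,-0.2],-1],
    [[0,2,205],[0,0,-0.2],-1],
    [[0,2,223],[0,0,-0.2],-1],
  ],
)

```text
clock: 3.3
tcp_pos: [0.4333, -0.3575, 0.0059]
orientation: [-0.001, 0.03, 1.0, 0.001]
wrist_force: [-0.6, -0.5, 0.4]
finger_gap: 0.0855
grip_force: 0.0
```

Call:
move_arm(
  targets=[
    [[0,0,0],[0,0,0],1],
    [[0,0,0],[0,0,0],1],
    [[0,0,0],[0,0,0],1],
    [[0,0,0],[0,0,0],1],
    [[0,0,0],[0,0,0],1],
  ],
  squeeze=30,
)

```text
clock: 3.92
tcp_pos: [0.4345, -0.3589, 0.0087]
orientation: [0.0, 0.029, 1.0, -0.0]
wrist_force: [-1.1, -0.0, -0.0]
finger_gap: 0.0618
grip_force: 32.8
```

Call:
move_arm(
  targets=[
    [[0,0,0],[0,0,0],1],
    [[0,0,0],[0,0,0],1],
    [[0,0,0],[0,0,0],1],
  ],
)

```text
clock: 4.3
tcp_pos: [0.4344, -0.3587, 0.0084]
orientation: [0.0, 0.028, 1.0, -0.0]
wrist_force: [-0.2, 0.0, 0.8]
finger_gap: 0.0616
grip_force: 32.9
```

Call:
move_arm(
  targets=[
    [[0,0,-30],[0,0,0],1],
    [[0,0,-75],[0,0,0],1],
    [[0,0,-120],[0,0,0],1],
    [[0,0,-150],[0,0,0],1],
    [[0,0,-150],[0,0,0],1],
  ],
)

```text
clock: 4.92
tcp_pos: [0.4357, -0.3601, 0.161]
orientation: [0.002, 0.028, 1.0, -0.002]
wrist_force: [0.1, 0.2, -1.5]
finger_gap: 0.0616
grip_force: 33.3
```

Call:
move_arm(
  targets=[
    [[-7,45,0],[0,0,0],1],
    [[-14,95,0],[0,0,0],1],
    [[-21,145,0],[0,0,0],1],
    [[-28,195,0],[0,0,0],1],
    [[-35,245,0],[0,0,0],1],
  ],
)

```text
clock: 5.55
tcp_pos: [0.4824, -0.1141, 0.1565]
orientation: [-0.001, 0.029, 1.0, 0.0]
wrist_force: [0.2, -0.4, -0.6]
finger_gap: 0.0616
grip_force: 33.3
```

Call:
move_arm(
  targets=[
    [[-7,50,0],[0,0,0],1],
    [[-14,100,0],[0,0,0],1],
    [[-21,150,0],[0,0,0],1],
    [[-28,200,0],[0,0,0],1],
    [[-33,249,0],[0,0,0],1],
  ],
)

```text
clock: 6.18
tcp_pos: [0.5296, 0.1323, 0.1563]
orientation: [-0.001, 0.028, 1.0, -0.0]
wrist_force: [0.5, -0.1, -0.6]
finger_gap: 0.0615
grip_force: 33.3
```

```bash
python3 - <<'E'
from workcell import env
from st import to
from h import ray
import numpy as np,cv2
p=env.read_camera("side"); cv2.imwrite("pics/s2.png",p["pixels"][...,::-1])
for d in env.landmark_of("white_stand_mouth",p)[:3]: print(np.round(d["centre"],4),round(d["confidence"],2))
to([.535,.132,.01])
E
```

```text
6.275 [0.5297 0.1348 0.1563] yaw 177.1 z [-0.002  0.001 -1.   ] [ 0.1   0.29 -0.17  1.11  0.    0.15] [ 0.6 -1.2 -1.3] 0.061490528832055164 33.446868136525154
tool shift mm [ -5.7  -2.6 146.2]
```

View pics/s2.png

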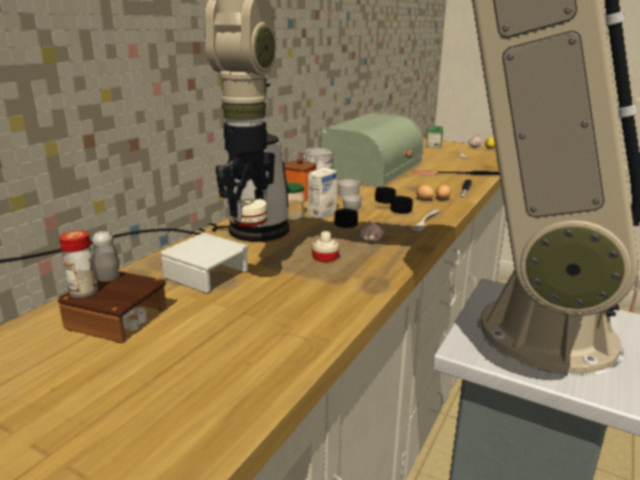

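The pot is held upright at (250,212) in the side view, in front of the stand at (205,258). I'm lowering it now.

Call:
move_arm(
  targets=[
    [[0,-3,45],[0,0,0],1],
    [[0,-3,90],[0,0,0],1],
    [[0,-3,125],[0,0,0],1],
    [[0,-3,142],[0,0,0],1],
    [[0,-3,147],[0,0,0],1],
  ],
)

```text
clock: 6.9
tcp_pos: [0.5278, 0.1268, 0.0087]
orientation: [-0.002, 0.029, 1.0, -0.0]
wrist_force: [-0.7, -0.2, -1.0]
finger_gap: 0.062
grip_force: 33.5
```

Call:
move_arm(
  targets=[
    [[0,0,0],[0,0,0],1],
    [[0,0,0],[0,0,0],1],
    [[0,0,0],[0,0,0],-1],
    [[0,0,0],[0,0,0],-1],
    [[0,0,0],[0,0,0],-1],
  ],
)

```text
clock: 7.52
tcp_pos: [0.5305, 0.1277, 0.0117]
orientation: [0.0, 0.028, 1.0, -0.0]
wrist_force: [0.2, -0.1, -0.5]
finger_gap: 0.0855
grip_force: 0.0
```

Call:
move_arm(
  targets=[
    [[0,0,0],[0,0,0],-1],
    [[0,0,-30],[0,0,0],-1],
    [[0,0,-70],[0,0,0],-1],
    [[30,0,-70],[0,0,0],-1],
    [[60,0,-70],[0,0,0],0.4],
  ],
)

```text
clock: 8.15
tcp_pos: [0.4703, 0.1311, 0.0819]
orientation: [0.001, 0.029, 1.0, 0.0]
wrist_force: [-0.9, -0.2, -0.1]
finger_gap: 0.0697
grip_force: 0.0
```

```bash
python3 - <<'E'
from workcell import env
from st import to
import numpy as np,cv2
p=env.read_camera("side"); W=cv2.resize(p["pixels"][180:320,140:340],None,fx=4,fy=4,interpolation=2)
cv2.imwrite("pics/s3.png",W[...,::-1])
for q in (p,env.read_camera("top")):
  for d in env.landmark_of("pot",q)[:5]: print(np.round(d["centre"],4),round(d["confidence"],2))
to([.47,.136,.01])
E
```

```text
[ 0.5307  0.1267 -0.0016] 0.85
[ 0.451  -0.466   0.0005] 0.77
[ 0.5208 -0.5237  0.0064] 0.66
[ 0.5363 -0.289   0.    ] 0.57
[0.5307 0.1258 0.0009] 0.8
[ 0.5381 -0.2892  0.0039] 0.77
[ 4.525e-01 -4.695e-01  1.000e-04] 0.64
[ 5.225e-01 -5.225e-01  4.000e-04] 0.56
8.35 [0.4704 0.1312 0.0815] yaw 176.8 z [ 0.001 -0.    -1.   ] [ 0.11  0.25 -0.43  0.89 -0.    0.16] [ 0.6 -0.7  0.9] 0.039998881016223314 0.0
tool shift mm [ 0.7  4.8 71.5]
```

View pics/s3.png

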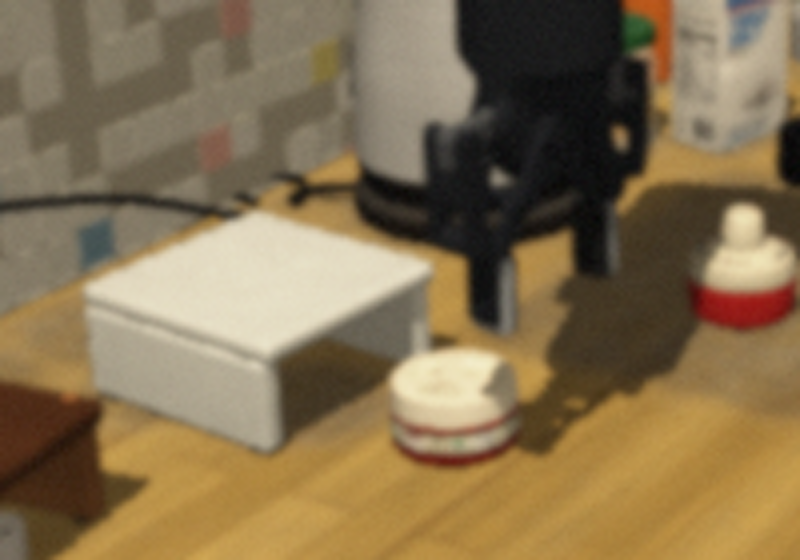

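The pot stands upright in front of the opening, at crop (455,405). I'll tilt the tool 15° so the tips lead, lower behind the pot with the fingers part-shut as a cradle, and push.

Call:
move_arm(
  targets=[
    [[5,0,15],[0,-0.5,0],0.6],
    [[5,0,35],[0,-1,0],0.6],
    [[5,0,55],[0,-1.5,0],0.6],
    [[5,0,67],[0,-1.5,0],0.6],
    [[5,0,67],[0,-1.5,0],0.6],
  ],
)

```text
clock: 8.98
tcp_pos: [0.4661, 0.1313, 0.014]
orientation: [0.13, 0.028, 0.991, -0.004]
wrist_force: [0.4, -0.0, 0.3]
finger_gap: 0.0171
grip_force: 0.0
```

```bash
python3 - <<'E'
from workcell import env
from st import st
from h import *
p=env.read_camera("side")
for u in((247.5,246),(207.5,269.5)): print(ray(p,*u,.062).round(3))
st()
E
```

```text
[0.579 0.078 0.062]
[0.576 0.204 0.062]
9.025 [0.4672 0.1314 0.0148] yaw 176.7 z [ 0.259 -0.015 -0.966] [ 0.14  0.17 -0.79  0.35 -0.05  0.19] [0.7 0.3 0.7] 0.01690302829924869 0.0
```

Call:
move_arm(
  targets=[
    [[-12,0,3.2],[0,0,0],0.6],
    [[-24,0,6.4],[0,0,0],0.6],
    [[-34,1,9.1],[0,0,0],0.6],
    [[-44,2,11.8],[0,0,0],0.6],
    [[-54,2,14.5],[0,0,0],0.6],
  ],
)

```text
clock: 9.65
tcp_pos: [0.5218, 0.1302, 0.0142]
orientation: [0.13, 0.028, 0.991, -0.004]
wrist_force: [-2.4, -0.0, 1.2]
finger_gap: 0.0172
grip_force: 0.8
```

Call:
move_arm(
  targets=[
    [[-9,0,2.4],[0,0,0],0.6],
    [[-18,1,4.8],[0,0,0],0.6],
    [[-27,2,7.2],[0,0,0],0.6],
    [[-34,2,9.1],[0,0,0],0.6],
    [[-40,2,10.7],[0,0,0],0.6],
  ],
)

```text
clock: 10.28
tcp_pos: [0.5631, 0.1298, 0.0142]
orientation: [0.13, 0.028, 0.991, -0.004]
wrist_force: [-1.1, 0.8, 0.9]
finger_gap: 0.0171
grip_force: 0.7
```

```bash
python3 - <<'E'
from workcell import env
from st import st
import numpy as np,cv2
p=env.read_camera("side"); W=cv2.resize(p["pixels"][180:320,140:340],None,fx=4,fy=4,interpolation=2)
cv2.imwrite("pics/s4.png",W[...,::-1])
for d in env.landmark_of("pot",p)[:4]: print(np.round(d["centre"],4),round(d["confidence"],2))
st()
E
```

```text
[ 0.4533 -0.4662 -0.001 ] 0.83
[ 0.6034  0.1275 -0.0018] 0.79
[ 0.5359 -0.2868  0.002 ] 0.71
[ 0.5203 -0.5262  0.004 ] 0.66
10.375 [0.5637 0.1298 0.0145] yaw 176.7 z [ 0.259 -0.015 -0.966] [ 0.11  0.32 -0.58  0.41 -0.04  0.16] [-0.4 -0.5  0.5] 0.017076906984175355 0.00021874771732655063
```

View pics/s4.png

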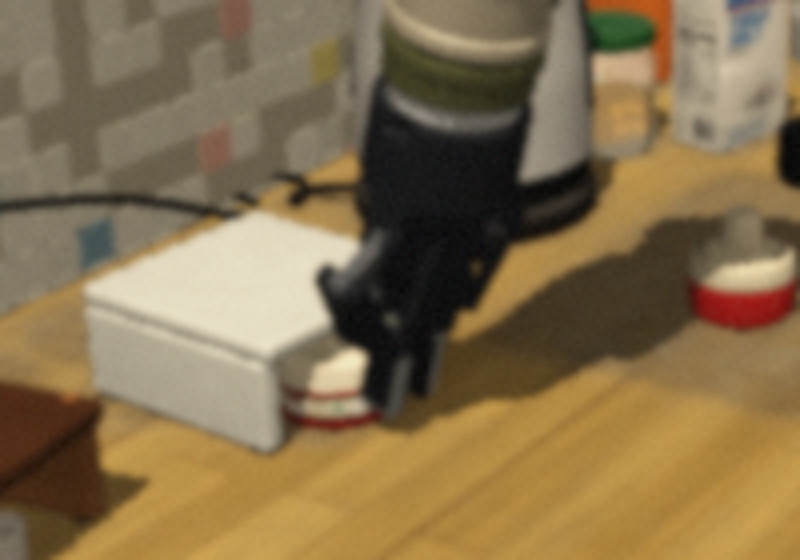

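The pot is mostly under the stand, at crop (335,385), about 18 to 25 mm past the front edge. I'll nudge it a few mm more for margin, then back off.

Call:
move_arm(
  targets=[
    [[-2,0,0.5],[0,0,0],0.6],
    [[-4,0,1],[0,0,0],0.6],
    [[-5,0,1.3],[0,0,0],0.6],
  ],
)

```text
clock: 10.75
tcp_pos: [0.5678, 0.1295, 0.0143]
orientation: [0.13, 0.028, 0.991, -0.004]
wrist_force: [-1.0, -0.3, -0.3]
finger_gap: 0.0172
grip_force: 0.3
```

Call:
move_arm(
  targets=[
    [[10,0,-3],[0,0,0],0.6],
    [[30,0,-8],[0,0,0],0.6],
    [[60,0,-25],[0,0,0],0.6],
    [[90,0,-70],[0,0,0],0.6],
    [[110,0,-120],[0,0,0],0.6],
  ],
)

```text
clock: 11.38
tcp_pos: [0.4273, 0.1371, 0.1012]
orientation: [0.129, 0.028, 0.991, -0.004]
wrist_force: [1.6, 0.0, 1.1]
finger_gap: 0.0172
grip_force: 0.0
```

```bash
python3 - <<'E'
from workcell import env
from st import st
import numpy as np,cv2
p=env.read_camera("side"); W=cv2.resize(p["pixels"][180:320,140:340],None,fx=4,fy=4,interpolation=2)
cv2.imwrite("pics/s5.png",W[...,::-1])
for d in env.landmark_of("pot",p)[:4]: print(np.round(d["centre"],4),round(d["confidence"],2))
st()
E
```

```text
[0.611  0.1258 0.0009] 0.96
[ 0.5347 -0.2851 -0.0006] 0.85
[ 0.52   -0.5247  0.0064] 0.84
[ 0.4511 -0.471  -0.0022] 0.69
11.475 [0.4295 0.1379 0.1053] yaw 176.8 z [ 0.263 -0.014 -0.965] [ 0.17 -0.03 -0.73  0.61 -0.06  0.22] [ 0.6 -0.6  0.8] 0.01734049966904562 0.0
```

View pics/s5.png

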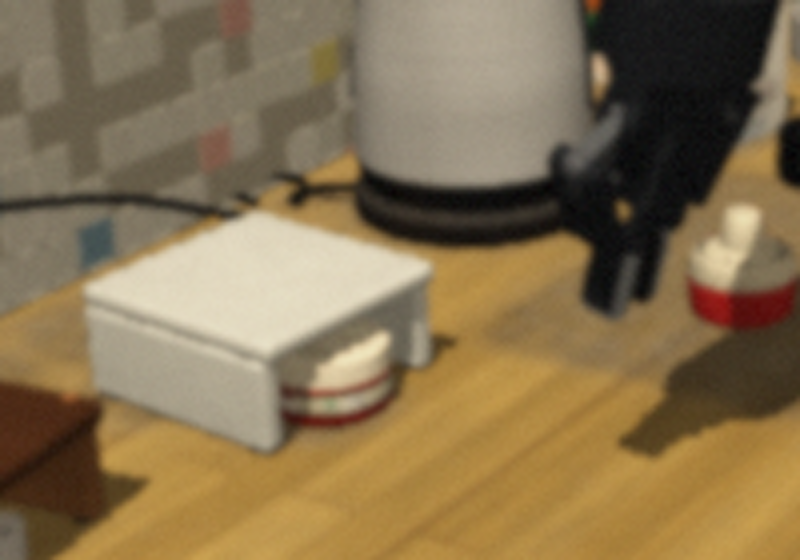

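The pot stands upright between the legs at crop (335,385), with only a few mm in front of the leg line. The arm is clear and the timer at crop (740,270) hasn't moved, so I'm handing in.

```bash
python3 -c "
from workcell import env
print(env.hand_in())"
```

```text
the job is handed in; nothing more can be done
None
```

I handed the job in with the pot upright under the white stand, its middle about 25 mm behind the front edge by my camera estimate, the arm clear, and the timer and garlic not touched; the hand-in returned no verdict.

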